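Wake the film-night set in order

ROBOT

A 7-joint arm with a two-finger parallel gripper is mounted at the origin on the work surface. World frame = base frame: x ahead of the robot, y to its left, z up, the work surface at z = 0. Lengths are in m, angles in rad, forces in N, time in s.
With the tool pointing down it reaches from about 0.35 to 0.9 m from the base axis. Payload 19.9 kg.
Tool frame: the origin (TCP) lies at the very end of the fingers, on their centre line; the grasp point (between the pads) lies ctrl.grip_point_offset behind it (ctrl.grip_point_offset is the distance from the TCP to the grasp point, in m); z points along the fingers, y is the line along which they close (so a half turn about z gives the same grasp; the last joint's range is limited). The gripper opens to 85 mm and grips with 20 to 120 N. Pads are 22 mm wide; open, the fingers measure 114 mm over their backs; the gripper's body (76 mm by 85 mm) begins 54 mm behind the grasp point. The pads swing forward as they close: fully open they stand 13 mm farther back than shut.
Start: joints at [1.115, 0.417, -0.01, 1.614, 0.005, 1.111, -0.053], TCP at [0.252, -0.572, 0.231] pointing down, gripper open.
Joint ranges: [-2.81, 2.81], [-0.39, 2.02], [-1.27, 1.25], [0.06, 2.57], [-1.19, 4.33], [0.19, 2], [-2.82, 2.82]. Speed limits (rad/s): [1.89, 1.89, 2.39, 2.39, 3.01, 3.01, 3.01].

INTERFACE

Orientations are given as a unit quaternion [x, y, z, w].
In Python, from bench import ctrl, cams, models gives the robot as it stands.
- The arm moves only by the tool step_arm, never from a script. Its argument "rows" is a list of rows, each a list of 3 entries, a list of its own where there are three numbers: the finger opening in m, from 0 to 0.0854, then the shift along the tool's x, y, z in m, then the turn, a rotation vector about the tool's x, y, z in degrees. A call has 1 to 20 rows; each row shifts and turns the commanded pose from where the row before left it, along the tool's axes as they then stand; what a row does not reach is not made up. A row lasts 1/8 s, in which the tool goes at most 62.5 mm and 10.7 degrees, less where a joint would pass 70% of its speed; a pose out of reach is approached as far as the arm can. A call is refused whole if a number of a shift passes 0.0625 or a number of a turn 10.7, either way. A call with a gripper value outside its range is refused whole. The fingers move at their own pace and stop on an object; "newtons" is the grip in N (left out, the last holds). Time passes only in rows, so rows that do not move let the fingers close. It gives the time, the measured TCP pose, the force, the opening and the grip force at its end, in the units of the state.
- ctrl.read_state(): the state, without advancing time (a new reading comes with each control period).
- cams.grab_frame(name): name is "side" or "top" or "wrist"; returns the picture (384x512x3 uint8, red, green, blue); there is no depth.
- cams.camera_info(name): a dict with "fx", "fy", "cx", "cy" (pixels), "world_to_cam" (4x4, takes a point from world to camera coordinates); the wrist camera has in their place "mount" (4x4, takes a point from camera to tool coordinates, whose origin is the TCP and whose axes are the flange's). Camera axes: x right, y down, z forward; pixel columns grow to the right and rows downward; lengths in m; the calibration is good to about 2 mm. A picture is of the moment at which its call begins: read the wrist's pose just before it. camera_info takes no time and is no camera call.
- ctrl.hand_in(): hands the job in; it is judged then, once.
Trained networks look in the newest picture that a camera, given by its name, has taken for a name from the list of things; names that differ only in an ending like _2 or _b are one class to them, and where a whole thing is asked for, a point or a joint stands for the part that bears it (a point fixed in the world has none). Each returns a list of dicts, best first, with "score" (0 to 1); they miss things now and then, are a little off and sometimes report something else, mostly with a low value. They report only what shows in the picture. A call takes as long as a camera call.
- models.look_for(camera, label): "position" ([column, row] as shares, 0 to 1, of the picture: columns of its width, rows of its height, amid what is visible of it).
- models.regions_of(camera, label): "region" (384x512 bool, what is visible of it) and "position" ([column, row] as shares, 0 to 1, of the picture: columns of its width, rows of its height, amid what is visible of it).
- models.landmark_of(camera, label): "position" ([column, row] as shares, 0 to 1, of the picture: columns of its width, rows of its height: a listed point, or the origin of a listed thing).
The state is a dict: "time": time; "joint_pos": joint angles; "joint_velocities": joint speeds; "effort": joint torques, N m; "position": TCP position; "eef_rot": TCP orientation; "force": force on the tool from outside, world axes, zero at the start; "torque": the same for the moment, N m; "finger_gap": opening from 0.0 (shut) to 1.0 (fully open); "gripper_force": force on a finger pad.
Only numpy, scipy, OpenCV 4.12 (cv2) and the standard library are available. Lean on these libraries where they do the work, as an engineer would, in place of code of your own. Each camera call takes 0.05 s, during which the arm holds its last target. There are 200 camera calls.

TASK

Switch on the film-night set in its start-up order: with the fingertips press the blue button on the grey media box, then the green button on the orange controller, and last the yellow button on the round speaker, each lightly, without ramming it, and well in so that it stays down. Do not press the controller's red button, do not pick anything up or push anything out of its place, and finish with the hand clear.

Things in the scene. Friction and masses are not known exactly. Their poses are not given: they have to be found in the camera images.
- media_box: Grey plastic media box, 110 (x) by 150 (y) by 38 mm high, 0.7 kg, loose on the bench on a rubber foot. Origin at the centre of its underside, z up. The blue button is on its top at x = -20, y = -45 mm in this frame; black vent slits are near the other end. Media box, controller and speaker stand side by side in any order.
- blue_button_top (a point): Centre of the top face of the blue button on the media box, 54 mm above the bench when out. A cylinder 26 mm across, standing 16 mm above the casing; pushed straight down it resists with about 2.5 N and stays at the depth where it is left. 5 mm deep switches it on, 7 to 9 mm is a good press; at 11 mm is a hard stop, and ramming it (over 30 N) is too hard.
- blue_button (a joint): Travel of the blue button in m: 0 = out, on from 0.005, hard stop at 0.011. No return spring: it stays where it is left.
- controller: Orange plastic controller (long hand-held remote), 180 (x) by 60 (y) by 24 mm high, 0.3 kg, lying loose and flat on the bench, turned any way. Origin at the centre of its underside. Green button at x = +55 mm, red button at x = -55 mm in its frame; a dark fixed disc lies between them.
- green_button_top (a point): Centre of the top face of the green button on the controller, 40 mm above the bench when out. A cylinder 26 mm across, standing 16 mm above the casing; pushed straight down it resists with about 2.5 N and stays at the depth where it is left. 5 mm deep switches it on, 7 to 9 mm is a good press; at 11 mm is a hard stop, and ramming it (over 30 N) is too hard.
- green_button (a joint): Travel of the green button in m: 0 = out, on from 0.005, hard stop at 0.011. No return spring: it stays where it is left.
- red_button_top (a point): Centre of the top face of the red button on the controller, the one to leave alone; same size and feel as the green one.
- red_button (a joint): Travel of the red button in m: 0 = out, on from 0.005, hard stop at 0.011. No return spring: it stays where it is left.
- speaker: Round grey speaker, 96 mm across and 60 mm high with a black top disc, 0.8 kg, loose on the bench. Origin at the centre of its underside.
- yellow_button_top (a point): Centre of the top face of the yellow button in the middle of the speaker's top, 76 mm above the bench when out. A cylinder 26 mm across, standing 16 mm above the casing; pushed straight down it resists with about 2.5 N and stays at the depth where it is left. 5 mm deep switches it on, 7 to 9 mm is a good press; at 11 mm is a hard stop, and ramming it (over 30 N) is too hard.
- yellow_button (a joint): Travel of the yellow button in m: 0 = out, on from 0.005, hard stop at 0.011. No return spring: it stays where it is left.
- coaster: Bamboo coaster, a loose disc 100 mm across, 8 mm thick, beyond the set; a tumbler stands on it. Origin at the centre of its underside.
- tumbler_a: Glass tumbler on the coaster, 74 mm across, 95 mm high, 0.22 kg. Origin at the centre of its underside, z up.
- tumbler_b: Glass tumbler on the bench beyond the set, 74 mm across, 95 mm high, 0.22 kg. Origin at the centre of its underside, z up.
- tin: Stainless tin with a dark twist cap, 76 mm across, 110 mm high, 0.3 kg, left of the set. Origin at the centre of its underside, z up.
- candle: White ceramic candle pot, 68 mm across, 60 mm high, 0.25 kg, beyond the set. Origin at the centre of its underside, z up.

How it is judged:
By the outcome, as a careful person would: the job done as asked, in the order asked, and still so for the second after the job is handed in, with the robot touching nothing.
It also fails if it takes over 54 s, if anything falls off the work surface, if the arm or the gripper's body presses on something with over 40 N, if the wrist force passes 120 N, or if a joint passes its speed limit or range.

## Working session

There is one attempt and no reset: what is moved stays moved. The work goes in short steps, Python scripts to look and compute and a tool call to move; the robot and the scene stay as the last step left them, time stands still between calls to the robot, and variables do not carry over. Pictures are saved under pics/ and viewed, at most 10 in all, crops included, and the job is handed in when it is done.

Besides the shell and the picture viewer there is one more tool, called after "Call:" as name([rows], argument=value, ...), one row to a line, values as JSON. step_arm: Moves the arm, as the interface text tells. Its arguments: {"type":"object","properties":{"rows":{"type":"array","items":{"type":"array"}},"newtons":{"type":"number"}},"required":["rows"]}

```bash
mkdir -p pics
cat > h.py <<'E'
import numpy as np, cv2
from bench import ctrl, cams, models
def ray(name,uv,z):
    c=cams.camera_info(name); M=np.linalg.inv(np.array(c["world_to_cam"]))
    d=M[:3,:3]@np.array([(uv[0]-c["cx"])/c["fx"],(uv[1]-c["cy"])/c["fy"],1]); o=M[:3,3]
    return o+d*(z-o[2])/d[2]
Z=dict(blue_button_top=.054,green_button_top=.040,red_button_top=.040,yellow_button_top=.076)
E
python3 - <<'E'
from h import *
s=ctrl.read_state(); print(s["time"],s["position"],s["eef_rot"],s["force"],ctrl.grip_point_offset)
for n in("top","side"):
    im=cams.grab_frame(n); cv2.imwrite(f"pics/{n}0.png",im[:,:,::-1])
    for l,z in Z.items():
        for r in models.landmark_of(n,l)[:2]:
            uv=np.array(r["position"])*[512,384]; print(n,l,round(r["score"],2),uv.round(1),ray(n,uv,z).round(4))
E
```

```text
0.0 [ 0.25171941 -0.57168609  0.23066708] [ 9.78571495e-01  2.05906430e-01 -1.72259973e-04 -5.85107095e-04] [ 0.20521613 -0.18836785 -0.00861237] 0.0187
top blue_button_top 0.75 [282.4 210. ] [0.5497 0.0175 0.054 ]
top blue_button_top 0.49 [154.6 223.1] [0.515  0.4597 0.054 ]
top green_button_top 0.6 [362.2 236.8] [ 0.4518 -0.2543  0.04  ]
top green_button_top 0.55 [378.  238.3] [ 0.4454 -0.3082  0.04  ]
top red_button_top 0.56 [348.8 239.6] [ 0.4433 -0.2079  0.04  ]
top yellow_button_top 0.49 [283.2 209.8] [0.5471 0.0158 0.076 ]
side blue_button_top 0.43 [310.3 251.3] [0.3947 0.2361 0.054 ]
side green_button_top 0.52 [339.  135.1] [ 0.4592 -0.3102  0.04  ]
side red_button_top 0.37 [331.5 158.9] [ 0.4482 -0.1722  0.04  ]
side yellow_button_top 0.52 [288.2 267. ] [0.4259 0.3222 0.076 ]
side yellow_button_top 0.39 [284.1 179.6] [0.5433 0.0224 0.076 ]
```

View pics/top0.png

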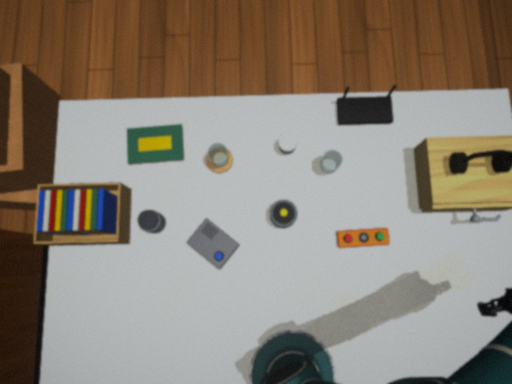

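View pics/side0.png

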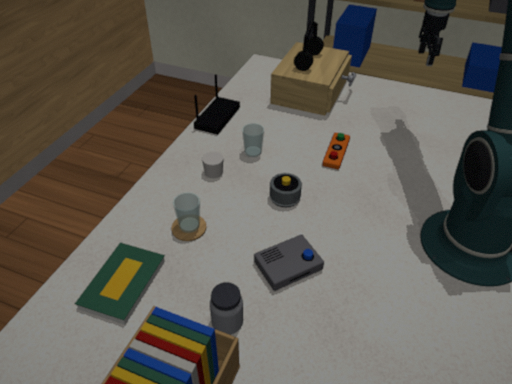

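Top view: blue (219,256), red (348,239), green (379,237) and yellow (284,212). In the side view blue is at (308,255), green at (341,138) and yellow at (286,181). The network's blue hit in the top view is wrong: it landed on the speaker. I'll refine with colour centroids.

```bash
cat >> h.py <<'E'
H=dict(blue=((105,130),(219,256),(308,255)),green=((45,80),(379,237),(341,138)),yellow=((20,35),(284,212),(286,181)),red=((172,6),(348,239),(334,155)))
def cen(im,col,near,r=11):
    hsv=cv2.cvtColor(im,cv2.COLOR_RGB2HSV).astype(int); lo,hi=H[col][0]
    h=hsv[...,0]; m=((h>=lo)&(h<=hi)) if lo<hi else ((h>=lo)|(h<=hi))
    yy,xx=np.mgrid[:384,:512]; m&=(hsv[...,1]>130)&(hsv[...,2]>60)&(np.hypot(xx-near[0],yy-near[1])<r)
    return np.array([xx[m].mean(),yy[m].mean()]),m.sum()
E
python3 - <<'E'
from h import *
for n in("top","side"):
    im=cv2.imread(f"pics/{n}0.png")[:,:,::-1].copy()
    for c in H:
        uv,k=cen(im,c,H[c][1 if n=="top" else 2]); print(n,c,uv.round(1),k,ray(n,uv,Z[c+"_button_top"]-(0 if n=="top" else .006)).round(4))
i=cams.camera_info("wrist"); print(np.array(i["mount"]).round(3),i["fx"])
E
```

```text
top blue [218.3 255.6] 49 [0.399 0.24  0.054]
top green [379.5 235.8] 27 [ 0.4539 -0.314   0.04  ]
top yellow [283.3 212. ] 58 [0.5395 0.0156 0.076 ]
top red [347.6 238.1] 44 [ 0.4486 -0.2041  0.04  ]
side blue [307.7 253.4] 78 [0.3998 0.2404 0.048 ]
side green [340.5 135. ] 16 [ 0.456  -0.3213  0.034 ]
side yellow [285.7 180. ] 71 [0.5405 0.0155 0.07  ]
side red [333.3 154. ] 34 [ 0.451  -0.2074  0.034 ]
[[ 0.001 -0.959 -0.283  0.073]
 [ 1.     0.001  0.    -0.001]
 [-0.    -0.283  0.959 -0.143]
 [ 0.     0.     0.     1.   ]] 314.60620393814736
```

Call:
step_arm([
  [0,[0.033,-0.026,0],[0,0,0]],
  [0,[0.033,-0.026,0],[0,0,0]],
  [0,[0.033,-0.026,0],[0,0,0]],
  [0,[0.033,-0.026,0],[0,0,0]],
  [0,[0.033,-0.026,0],[0,0,0]],
  [0,[0.033,-0.026,0],[0,0,0]],
  [0,[0.033,-0.026,0],[0,0,0]],
  [0,[0.033,-0.026,0],[0,0,0]],
  [0,[0.033,-0.026,0],[0,0,0]],
  [0,[0.033,-0.026,0],[0,0,0]],
  [0,[0.013,-0.042,0.008],[0,0,0]],
  [0,[0.013,-0.042,0.008],[0,0,0]],
  [0,[0.013,-0.042,0.008],[0,0,0]],
  [0,[0.013,-0.042,0.008],[0,0,0]],
  [0,[0.013,-0.042,0.008],[0,0,0]],
  [0,[0.013,-0.042,0.008],[0,0,0]],
  [0,[0.013,-0.042,0.008],[0,0,0]],
  [0,[0.013,-0.042,0.008],[0,0,0]],
  [0,[0.013,-0.042,0.008],[0,0,0]],
  [0,[0.013,-0.042,0.008],[0,0,0]],
])

```text
time: 3.0
position: [0.3987, 0.2371, 0.1512]
eef_rot: [0.979, 0.206, 0.0, -0.0]
force: [1.4, -0.5, 0.1]
finger_gap: -0.003
gripper_force: 0.0
```

Call:
step_arm([
  [0,[0,0,0],[0,0,0]],
  [0,[0,0,0],[0,0,0]],
])

```text
time: 3.25
position: [0.3988, 0.2354, 0.1513]
eef_rot: [0.979, 0.206, -0.0, 0.0]
force: [0.3, 0.6, 0.2]
finger_gap: 0.003
gripper_force: 0.0
```

```bash
cat >> h.py <<'E'
from scipy.spatial.transform import Rotation as Ro
def tgt(p,s):  # shift in tool axes to world point p
    return (Ro.from_quat(s["eef_rot"]).as_matrix().T@(np.array(p)-s["position"])).round(4)
def wrist(fn,col,z):
    s=ctrl.read_state(); im=cams.grab_frame("wrist"); cv2.imwrite(f"pics/{fn}.png",im[:,:,::-1].copy())
    i=cams.camera_info("wrist"); T=np.eye(4); T[:3,:3]=Ro.from_quat(s["eef_rot"]).as_matrix(); T[:3,3]=s["position"]
    M=T@np.array(i["mount"])
    hsv=cv2.cvtColor(im,cv2.COLOR_RGB2HSV).astype(int); lo,hi=H[col][0]
    m=((hsv[...,0]>=lo)&(hsv[...,0]<=hi)&(hsv[...,1]>130)&(hsv[...,2]>60)).astype(np.uint8)
    n,L,st,ce=cv2.connectedComponentsWithStats(m); k=1+st[1:,4].argmax(); uv=ce[k]
    d=M[:3,:3]@np.array([(uv[0]-i["cx"])/i["fx"],(uv[1]-i["cy"])/i["fy"],1]); o=M[:3,3]; p=o+d*(z-o[2])/d[2]
    print(s["time"],s["position"].round(4),s["force"].round(2),Ro.from_quat(s["eef_rot"]).as_matrix().round(3).tolist()); print(uv.round(1),st[k],p.round(4),tgt(p,s))
E
python3 -c "
from h import *
wrist('w1','blue',.052)"
```

```text
3.25 [0.3988 0.2354 0.1513] [0.27 0.59 0.16] [[0.915, 0.403, -0.0], [0.403, -0.915, -0.0], [-0.0, 0.0, -1.0]]
[256.2 193.3] [241 178  32  31 756] [0.3994 0.2409 0.052 ] [ 0.0028 -0.0049  0.0993]
```

View pics/w1.png

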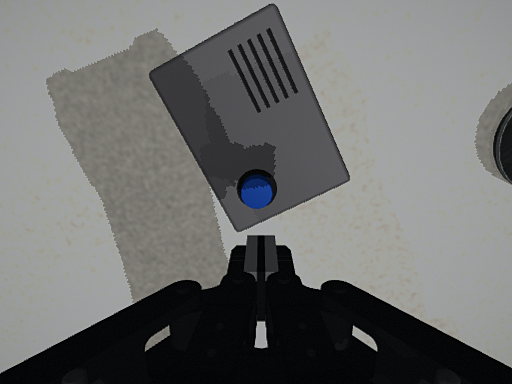

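Blue button shows at (256,193), ahead of the closed fingertips. The position agrees with the fixed cameras within 1 mm. I'll descend to just above it.

Call:
step_arm([
  [0,[0.003,-0.005,0.02],[0,0,0]],
  [0,[0,0,0.03],[0,0,0]],
  [0,[0,0,0.025],[0,0,0]],
  [0,[0,0,0.012],[0,0,0]],
  [0,[0,0,0.004],[0,0,0]],
  [0,[0,0,0],[0,0,0]],
  [0,[0,0,0],[0,0,0]],
])

```text
time: 4.18
position: [0.4, 0.2417, 0.061]
eef_rot: [0.979, 0.206, 0.001, -0.0]
force: [-0.8, -0.0, 1.3]
finger_gap: -0.004
gripper_force: 0.0
```

Call:
step_arm([
  [0,[0,0,0.002],[0,0,0]],
  [0,[0,0,0.002],[0,0,0]],
  [0,[0,0,0.002],[0,0,0]],
  [0,[0,0,0.002],[0,0,0]],
  [0,[0,0,0],[0,0,0]],
])

```text
time: 4.8
position: [0.3995, 0.2415, 0.0521]
eef_rot: [0.979, 0.206, -0.0, -0.0]
force: [0.2, -0.1, -0.1]
finger_gap: 0.001
gripper_force: 0.0
```

Call:
step_arm([
  [0,[0,0,0.002],[0,0,0]],
  [0,[0,0,0.001],[0,0,0]],
  [0,[0,0,0],[0,0,0]],
  [0,[0,0,0],[0,0,0]],
])

```text
time: 5.3
position: [0.3995, 0.2415, 0.0493]
eef_rot: [0.979, 0.206, -0.0, -0.0]
force: [0.3, 0.5, -0.1]
finger_gap: -0.002
gripper_force: 0.0
```

Call:
step_arm([
  [0,[0,0,0.001],[0,0,0]],
  [0,[0,0,0.001],[0,0,0]],
])

```text
time: 5.55
position: [0.3995, 0.2415, 0.0473]
eef_rot: [0.979, 0.206, -0.0, -0.0]
force: [-0.2, -0.8, 2.6]
finger_gap: -0.004
gripper_force: 1.3
```

```bash
python3 -c "
from h import *
print(ctrl.read_state()['force'],ctrl.read_state()['position'])
wrist('w2','blue',.052)
a=cams.grab_frame('side')[215:295,260:360]; b=cv2.imread('pics/w2.png')[130:290,180:340]
a=cv2.resize(a[:,:,::-1],(500,400),interpolation=2); b=cv2.resize(b,(300,300)); b=cv2.copyMakeBorder(b,0,100,0,0,0); cv2.imwrite('pics/c2.png',np.hstack([a,b]))"
```

```text
[-0.24977379 -0.84981219  2.61633942] [0.39953525 0.24154714 0.04728143]
5.55 [0.3995 0.2415 0.0473] [-0.25 -0.85  2.62] [[0.915, 0.403, -0.0], [0.403, -0.915, 0.0], [0.0, -0.0, -1.0]]
[266.7 234.2] [241 225  48  23 451] [0.412  0.2453 0.052 ] [ 0.013   0.0016 -0.0047]
```

View pics/c2.png

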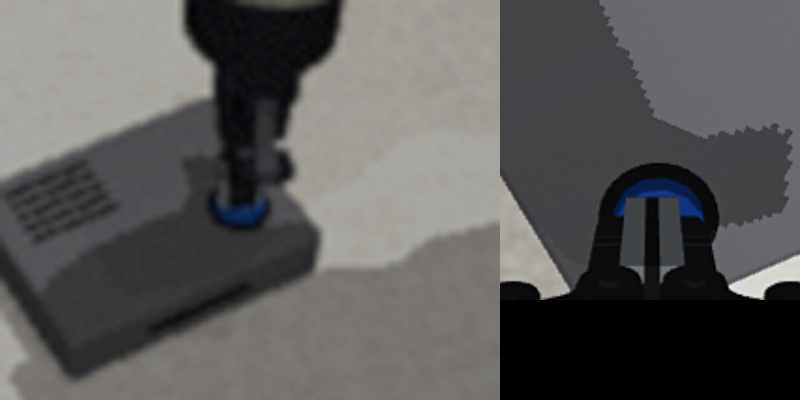

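The fingers are centred on the button, with 2.6 N while moving, as expected for the button's friction. I'll go 1.5 mm further, then back off and check the depth.

Call:
step_arm([
  [0,[0,0,0.001],[0,0,0]],
  [0,[0,0,0.0005],[0,0,0]],
])

```text
time: 5.9
position: [0.3996, 0.2416, 0.0458]
eef_rot: [0.979, 0.206, -0.0, -0.0]
force: [-0.1, -0.7, 3.2]
finger_gap: 0.001
gripper_force: 1.2
```

Call:
step_arm([
  [0,[0,0,0],[0,0,0]],
  [0,[0,0,-0.005],[0,0,0]],
  [0,[0,0,-0.015],[0,0,0]],
  [0,[0,0,-0.03],[0,0,0]],
  [0,[0,0,-0.045],[0,0,0]],
  [0,[0,0,0],[0,0,0]],
])

```text
time: 6.65
position: [0.4009, 0.2424, 0.1444]
eef_rot: [0.979, 0.206, 0.003, -0.001]
force: [0.2, 0.2, -0.5]
finger_gap: -0.003
gripper_force: 0.0
```

```bash
python3 -c "
from h import *
wrist('w3','blue',.046)
a=cams.grab_frame('side'); cv2.imwrite('pics/s3.png',a[:,:,::-1].copy())
uv,k=cen(a,'blue',H['blue'][2]); print(uv,k)
b=cv2.imread('pics/side0.png'); f=lambda q:cv2.resize(q[235:275,285:335],(400,320),interpolation=2)
cv2.imwrite('pics/c3.png',np.hstack([f(b),f(a[:,:,::-1])]))
# predicted ratio/pixel shift of top: project both heights
c=cams.camera_info('side');W=np.array(c['world_to_cam'])
for z in(.054,.046,.043):
    q=W@np.array([.3995,.2415,z,1]);print(z,c['fx']*q[0]/q[2]+c['cx'],c['fy']*q[1]/q[2]+c['cy'])"
```

```text
6.65 [0.4009 0.2424 0.1444] [ 0.21  0.15 -0.53] [[0.915, 0.403, 0.005], [0.403, -0.915, 0.002], [0.005, 0.0, -1.0]]
[263.3 198.9] [248 184  32  31 737] [0.4003 0.2412 0.046 ] [-0.0016  0.0008  0.0984]
[307.62318841 254.7826087 ] 69
0.054 307.8890667841539 252.24282660142705
0.046 307.6361863687935 254.25783739357777
0.043 307.5419427356411 255.0087928901629
```

View pics/c3.png

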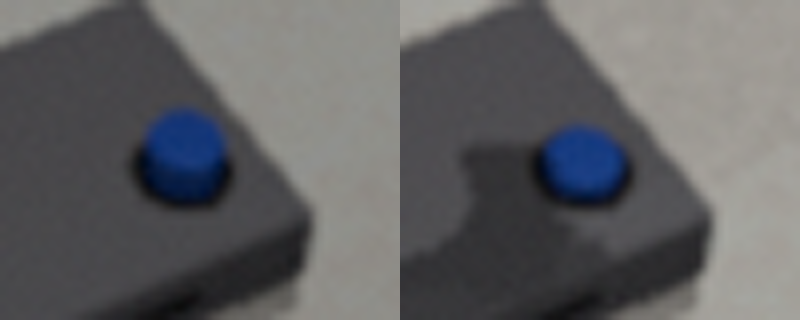

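The blue button's top is about 2.2 px lower in the side view, about 8 mm down, and the box has not moved. On to green.

Call:
step_arm([
  [0,[-0.0125,0.038,0],[0,0,0]],
  [0,[-0.0125,0.038,0],[0,0,0]],
  [0,[-0.0125,0.038,0],[0,0,0]],
  [0,[-0.0125,0.038,0],[0,0,0]],
  [0,[-0.0125,0.038,0],[0,0,0]],
  [0,[-0.0125,0.038,0],[0,0,0]],
  [0,[-0.0125,0.038,0],[0,0,0]],
  [0,[-0.0125,0.038,0],[0,0,0]],
  [0,[-0.0125,0.038,0],[0,0,0]],
  [0,[-0.0125,0.038,0],[0,0,0]],
  [0,[-0.0125,0.038,0],[0,0,0]],
  [0,[-0.0125,0.038,0],[0,0,0]],
  [0,[-0.0125,0.038,0],[0,0,0]],
  [0,[-0.0125,0.038,0],[0,0,0]],
  [0,[0,0,0],[0,0,0]],
  [0,[0,0,0],[0,0,0]],
  [0,[0,0,0],[0,0,0]],
])

```text
time: 8.88
position: [0.4538, -0.3148, 0.1406]
eef_rot: [0.978, 0.207, -0.0, -0.0]
force: [1.2, 0.7, 0.2]
finger_gap: 0.001
gripper_force: 0.0
```

```bash
python3 -c "
from h import *
wrist('w4','green',.040)"
```

```text
8.875 [ 0.4538 -0.3148  0.1406] [1.19 0.7  0.15] [[0.915, 0.404, -0.0], [0.404, -0.915, 0.001], [-0.0, -0.001, -1.0]]
[264.7 196. ] [250 182  31  29 685] [ 0.4547 -0.3165  0.04  ] [0.0002 0.002  0.1006]
```

View pics/w4.png

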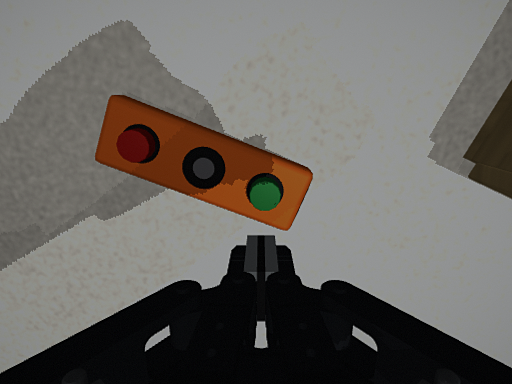

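Green is at (265,193) and red at (136,145), well clear of the fingers. Shift 2 mm and press to z = 0.032.

Call:
step_arm([
  [0,[0,0.002,0.02],[0,0,0]],
  [0,[0,0,0.03],[0,0,0]],
  [0,[0,0,0.028],[0,0,0]],
  [0,[0,0,0.012],[0,0,0]],
  [0,[0,0,0.004],[0,0,0]],
  [0,[0,0,0],[0,0,0]],
  [0,[0,0,0],[0,0,0]],
])

```text
time: 9.8
position: [0.455, -0.318, 0.0476]
eef_rot: [0.979, 0.206, 0.0, 0.0]
force: [0.3, -0.0, 0.5]
finger_gap: 0.002
gripper_force: 0.0
```

Call:
step_arm([
  [0,[0,0,0.002],[0,0,0]],
  [0,[0,0,0.002],[0,0,0]],
  [0,[0,0,0.002],[0,0,0]],
  [0,[0,0,0.002],[0,0,0]],
  [0,[0,0,0.002],[0,0,0]],
  [0,[0,0,0.002],[0,0,0]],
])

```text
time: 10.55
position: [0.4546, -0.3177, 0.0347]
eef_rot: [0.979, 0.206, -0.0, -0.0]
force: [-0.8, 0.4, 2.3]
finger_gap: -0.002
gripper_force: 1.4
```

Call:
step_arm([
  [0,[0,0,0.0015],[0,0,0]],
  [0,[0,0,0.0015],[0,0,0]],
])

```text
time: 10.8
position: [0.4546, -0.3177, 0.0317]
eef_rot: [0.979, 0.206, -0.0, -0.0]
force: [-0.9, 0.6, 2.3]
finger_gap: -0.001
gripper_force: 1.3
```

Call:
step_arm([
  [0,[0,0,0],[0,0,0]],
  [0,[0,0,-0.005],[0,0,0]],
  [0,[0,0,-0.015],[0,0,0]],
  [0,[0,0,-0.03],[0,0,0]],
  [0,[0,0,-0.045],[0,0,0]],
  [0,[0,0,-0.025],[0,0,0]],
  [0,[0,0,0],[0,0,0]],
])

```text
time: 11.68
position: [0.4555, -0.3183, 0.1547]
eef_rot: [0.979, 0.206, 0.001, 0.002]
force: [0.0, 0.3, -0.1]
finger_gap: 0.002
gripper_force: 0.0
```

```bash
python3 -c "
from h import *
wrist('w5','green',.032)
a=cams.grab_frame('side'); cv2.imwrite('pics/s5.png',a[:,:,::-1].copy())
b=cv2.imread('pics/side0.png'); f=lambda q:cv2.resize(q[125:165,315:365],(400,320),interpolation=2)
cv2.imwrite('pics/c5.png',np.hstack([f(b),f(a[:,:,::-1])]))
c=cams.camera_info('side');W=np.array(c['world_to_cam'])
for z in(.04,.032):
    q=W@np.array([.4547,-.317,z,1]);print(z,c['fy']*q[1]/q[2]+c['cy'])"
```

```text
11.675 [ 0.4555 -0.3183  0.1547] [ 0.    0.3  -0.06] [[0.915, 0.403, 0.003], [0.403, -0.915, -0.003], [0.002, 0.004, -1.0]]
[259.3 188.6] [246 175  28  28 599] [ 0.4552 -0.3163  0.032 ] [ 0.0002 -0.0025  0.1227]
0.04 134.33070108275075
0.032 136.21869215373965
```

View pics/c5.png

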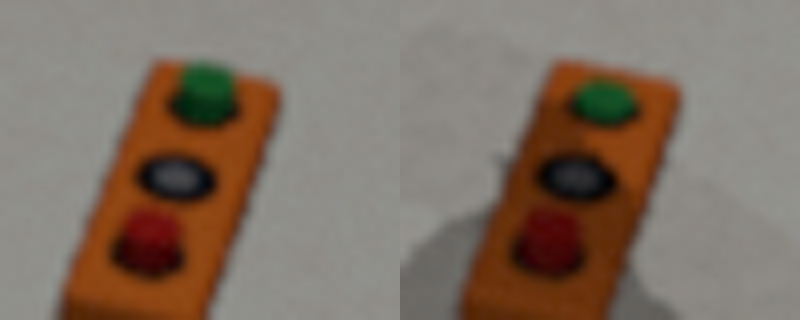

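Green is down by about 8 mm, red is still out, and the controller has not moved. On to yellow.

Call:
step_arm([
  [0,[0.0236,-0.03,0],[0,0,0]],
  [0,[0.0236,-0.03,0],[0,0,0]],
  [0,[0.0236,-0.03,0],[0,0,0]],
  [0,[0.0236,-0.03,0],[0,0,0]],
  [0,[0.0236,-0.03,0],[0,0,0]],
  [0,[0.0236,-0.03,0],[0,0,0]],
  [0,[0.0236,-0.03,0],[0,0,0]],
  [0,[0.0236,-0.03,0],[0,0,0]],
  [0,[0.0236,-0.03,0],[0,0,0]],
  [0,[0,0,0],[0,0,0]],
  [0,[0,0,0],[0,0,0]],
  [0,[0,0,0],[0,0,0]],
])

```text
time: 13.28
position: [0.5399, 0.0139, 0.1515]
eef_rot: [0.979, 0.205, -0.0, 0.0]
force: [-0.2, -0.2, -0.9]
finger_gap: -0.001
gripper_force: 0.0
```

```bash
python3 -c "
from h import *
wrist('w6','yellow',.076)"
```

```text
13.275 [0.5399 0.0139 0.1515] [-0.16 -0.24 -0.86] [[0.916, 0.402, -0.001], [0.402, -0.916, -0.0], [-0.001, -0.0, -1.0]]
[260.7 202.6] [244 184  34  38 997] [0.5418 0.0162 0.076 ] [ 0.0027 -0.0013  0.0755]
```

View pics/w6.png

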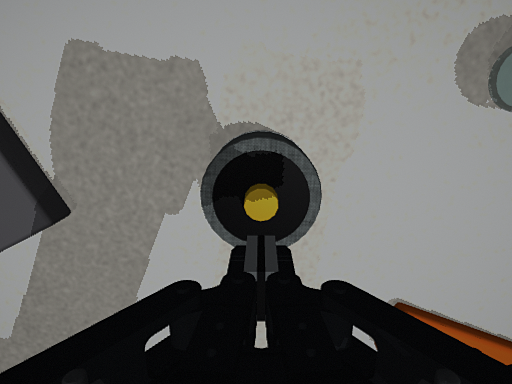

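Yellow is at (261,203) in the middle of the speaker. Shift 2 mm and press to z = 0.068.

Call:
step_arm([
  [0,[0.002,-0.001,0.02],[0,0,0]],
  [0,[0,0,0.03],[0,0,0]],
  [0,[0,0,0.014],[0,0,0]],
  [0,[0,0,0.004],[0,0,0]],
  [0,[0,0,0],[0,0,0]],
  [0,[0,0,0],[0,0,0]],
])

```text
time: 14.08
position: [0.5421, 0.0167, 0.0846]
eef_rot: [0.979, 0.206, 0.001, 0.0]
force: [-0.1, 0.1, -1.3]
finger_gap: 0.0
gripper_force: 0.0
```

Call:
step_arm([
  [0,[0,0,0.002],[0,0,0]],
  [0,[0,0,0.002],[0,0,0]],
  [0,[0,0,0.002],[0,0,0]],
  [0,[0,0,0.002],[0,0,0]],
  [0,[0,0,0.002],[0,0,0]],
])

```text
time: 14.7
position: [0.5416, 0.0167, 0.0737]
eef_rot: [0.979, 0.206, -0.0, -0.0]
force: [-1.1, -0.3, 3.2]
finger_gap: 0.002
gripper_force: 1.4
```

Call:
step_arm([
  [0,[0,0,0.002],[0,0,0]],
  [0,[0,0,0.002],[0,0,0]],
  [0,[0,0,0.0018],[0,0,0]],
])

```text
time: 15.08
position: [0.5416, 0.0167, 0.0679]
eef_rot: [0.979, 0.206, -0.0, -0.0]
force: [-0.7, -0.2, 2.6]
finger_gap: 0.003
gripper_force: 1.3
```

Call:
step_arm([
  [0,[0,0,0],[0,0,0]],
  [0,[0,0,-0.005],[0,0,0]],
  [0,[0,0,-0.015],[0,0,0]],
  [0,[0,0,-0.03],[0,0,0]],
  [0,[0,0,-0.05],[0,0,0]],
  [0,[0,0,-0.03],[0,0,0]],
  [0,[0,0,0],[0,0,0]],
  [0,[0,0,0],[0,0,0]],
])

```text
time: 16.08
position: [0.5413, 0.0166, 0.198]
eef_rot: [0.979, 0.206, -0.0, 0.0]
force: [0.5, -0.6, 0.2]
finger_gap: 0.003
gripper_force: 0.0
```

```bash
python3 -c "
from h import *
wrist('w7','yellow',.068)
a=cams.grab_frame('side'); cv2.imwrite('pics/s7.png',a[:,:,::-1].copy())
b=cv2.imread('pics/side0.png'); f=lambda q:cv2.resize(q[160:280,240:365],(400,384),interpolation=2)
cv2.imwrite('pics/c7.png',np.hstack([f(b),f(a[:,:,::-1])]))
c=cams.camera_info('side');W=np.array(c['world_to_cam'])
for z in(.076,.068):
    q=W@np.array([.541,.016,z,1]);print(z,c['fy']*q[1]/q[2]+c['cy'])"
```

```text
16.075 [0.5413 0.0166 0.198 ] [ 0.53 -0.59  0.2 ] [[0.915, 0.403, -0.0], [0.403, -0.915, -0.0], [-0.0, 0.0, -1.0]]
[262.7 187.5] [249 174  28  28 619] [0.5409 0.0158 0.068 ] [-0.0007  0.0006  0.13  ]
0.076 178.47972167026478
0.068 180.51491403019972
```

View pics/c7.png

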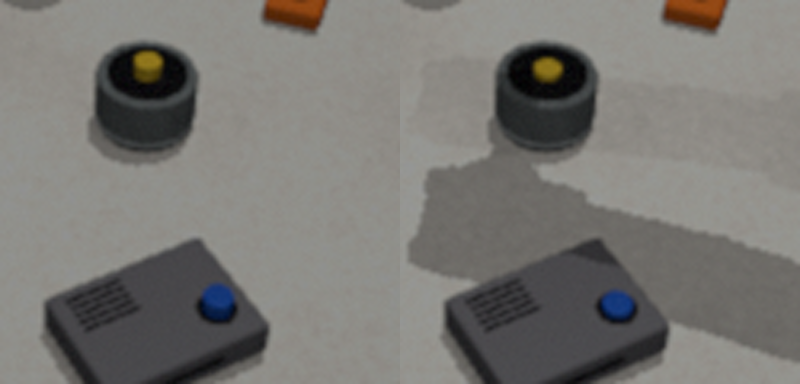

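Yellow and blue are both down, nothing has shifted, and the hand is 12 cm clear.

```bash
python3 -c "
from bench import ctrl
print(ctrl.hand_in())"
```

```text
the job is handed in; nothing more can be done
None
```

I pressed the blue, green and yellow buttons in that order, each about 8 mm deep with about 3 N. The red button is still out, nothing visibly moved in the side views, and I handed the job in with the hand clear.

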